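# Free the finished end block from the bench vice

### The arm

A 6-joint arm with a two-finger parallel gripper is mounted at the origin on a cart in front of the work surface, level with it; the furniture and walls round the work are solid. World frame = base frame: x ahead of the robot, y to its left, z up, the work surface at z = 0. Lengths are in mm, angles in rad, forces in N, time in s.
With the tool pointing down it reaches from about 275 to 750 mm from the base axis. Payload 10.2 kg.
Tool frame: the origin (TCP) lies midway between the tips of the shut fingers; the grasp point (between the pads) lies env.grasp_offset behind it (env.grasp_offset is the distance from the TCP to the grasp point, in mm); z points along the fingers, y is the line along which they close (so a half turn about z gives the same grasp; the last joint's range is limited). The gripper opens to 85 mm and grips with 20 to 120 N. Pads are 22 mm wide; open, the fingers measure 114 mm over their backs; the gripper's body (76 mm by 85 mm) begins 54 mm behind the grasp point. The pads swing forward as they close: fully open they stand 13 mm farther back than shut.
Start: joints at [-1.479, 0.313, 1.498, -0, 1.331, -0.223], TCP at [162.541, -499.211, 231.294] pointing down, gripper open.
Joint ranges: [-2.94, 2.94], [-0.97, 2.17], [0.19, 2.56], [-1.23, 4.37], [0.02, 3.11], [-2.88, 2.88]. Speed limits (rad/s): [2.39, 2.39, 3.01, 3.14, 3.14, 3.14].

### API

Orientations are given as a rotation vector (axis times angle).
In Python, from rig import env, viewer gives the robot as it stands.
- The arm moves only by the tool drive_tool, never from a script. Its argument "deltas" is a list of rows, each a list of 3 entries, a list of its own where there are three numbers: the shift along the world's x, y, z in cm, then the turn, a rotation vector about the world's x, y, z in rad, then the closure, from 0 (fully open) to 1 (shut). In form: [[[x, y, z], [wx, wy, wz], grip], ...]. A call has exactly 10 rows; each row shifts and turns the commanded pose from where the row before left it; what a row does not reach is not made up. A row lasts 1/10 s, in which the tool goes at most 50 mm and 8.59 degrees, less where a joint would pass 70% of its speed; a pose out of reach is approached as far as the arm can. A call with a gripper value outside its range is refused whole. The fingers move at their own pace and stop on an object; "grip_force" is the grip in N (left out, the last holds). Time passes only in rows, so rows that do not move let the fingers close, or fill a call up. It gives the time, the measured TCP pose, the force, the opening and the grip force at its end, in the units of the state.
- env.get_obs(): the state, without advancing time (a new reading comes with each control period).
- viewer.grab_frame(name): name is "side" or "top"; returns a dict with "frame" (480x640x3 uint8, red, green, blue), "range_z" (480x640 float32, mm along the optical axis (not along the pixel's ray), 0 where there is no reading), "K" (3x3 intrinsics, pixels), "cam_to_world" (4x4, takes a point from camera to world coordinates). Camera axes: x right, y up, looking along -z (the intrinsics and any distortion apply to the point x, -y, -z); pixel columns grow to the right and rows downward; lengths in mm; the calibration is good to about 2 mm. A picture is of the moment at which its call begins.
- env.finish_job(): hands the job in; it is judged then, once.
Trained networks look in a picture, given as the dict that the camera call returned (one of the last four; its "shot" number tells which), for a name from the list of things; names that differ only in an ending like _2 or _b are one class to them, and where a whole thing is asked for, a point or a joint stands for the part that bears it (a point fixed in the world has none). Each returns a list of dicts, best first, with "conf" (0 to 1); they miss things now and then, are a little off and sometimes report something else, mostly with a low value. They report only what shows in the picture. A call takes as long as a camera call. They do not tell look-alikes from the thing itself.
- viewer.spot_in(picture, target): "centre" ([row, column] in pixels, amid what is visible of it).
The state is a dict: "t": time; "joint_pos": joint angles; "qvel": joint speeds; "joint_efforts": joint torques, N m; "tool_pos": TCP position; "ee_rot": TCP orientation; "force": force on the tool from outside, world axes, zero at the start; "torque": the same for the moment, N m; "finger_gap": finger opening in mm; "grasp_force": force on a finger pad.
Only numpy, scipy, OpenCV 4.12 (cv2) and the standard library are available. Lean on these libraries where they do the work, as an engineer would, in place of code of your own. Each camera call takes 0.05 s, during which the arm holds its last target. There are 200 camera calls.

### The job

The drilled guitar end block in the bench vice is finished and freshly sealed. Wind the vice open with its bar, shift the block back from under the front jaw so that the ledge at its foot comes free, and draw it straight up and out without forcing it against the jaws. Then stand it upright, squarely across the two maple sticks, so that it rests on both, and leave the sticks, mallet, brush jar, try square and marker where they are.

Things in the scene. Friction and masses are not known exactly. Their poses are not given: they have to be found in the camera images.
- bench_vice: Blue vice fixed on the bench, 280 x 174 x 162 mm. Origin under its middle, x along the slide away from the robot, z up. In its frame: back jaw plate face x -0.034; both jaw plates span z 0.123 to 0.156, y +-0.064; jaw tops z 0.162. Under the front jaw's plate the jaw is cut back 6 mm, so the plate overhangs. Slide bar between the jaws: 58 mm wide, flat top z 0.0915, moves with the front jaw.
- bench_vice_jaw (a joint): Travel of the front jaw (m); grows as it moves along -x of the vice, towards the robot. Gap between the plates = value + 0.0016. Driven by the screw, 8 mm a turn; it cannot be pulled by hand.
- bench_vice_handle (a joint): Turn of the screw bar (rad) about the screw axis, which is along x of the vice. It grows, and the vice opens, when the bar turns counter-clockwise as seen from the robot (left end goes down). The long arm points along (y, z) = (cos a, sin a) of the vice with a = 2.65 - value. Takes about 0.3 N m; stays where it is left; no end stop near.
- screw_head (a point): Centre of the round screw head (33 mm diameter, 28 mm long) on the screw axis, 76 mm above the bench, through which the bar passes; 44 mm in front of the front jaw's front face. That jaw is 144 mm wide and rises to 86 mm above the axis.
- bar_long_end (a point): Centre of the knob (14 mm diameter) at the end of the long arm of the bar, 62 mm from the screw axis. The bar is a round 8 mm rod crossing the screw axis.
- bar_short_end (a point): Centre of the knob (14 mm diameter) at the end of the short arm of the bar, 54 mm from the screw axis.
- front_jaw (a point): Middle of the upper edge of the front jaw's plate face, 162 mm above the bench; moves with the jaw.
- back_jaw (a point): Middle of the upper edge of the back jaw's plate face, 162 mm above the bench, fixed.
- end_block: Dark wooden block 24 thick (x) x 66 (y) x 100 mm high, 13 mm hole near its top. Along the foot of its front (-x) face a ledge, 22 mm high, juts out 4 mm, below the front jaw's plate. Origin: centre of the underside of the 24 mm body. It stands on the slide bar, back face on the back jaw, top 30 mm above the jaws; as the vice opens the slide bar carries it along with the front jaw. About 130 g.
- stick_left: Maple stick 32 x 170 x 20 mm lying flat on the bench, the left one of a pair. Origin at the centre of its underside, long axis y of its frame; loose, 70 g.
- stick_right: The right one of the pair of maple sticks, same size and frame, about 40 mm from the left one between centres, about parallel to it (a gap of about 8 mm between them). The block stands across both, its width across the sticks' length.
- mallet: Wooden mallet 246 x 115 x 62 mm left of the vice, to be left alone. Origin under its middle.
- brush_jar: Glass jar 66 mm diameter, 86 mm high, to be left alone. Origin under its middle.
- try_square: Try square 110 x 173 x 24 mm lying between the robot and the vice, to be left alone. Origin under its middle.
- marker: Black marker pen 119 mm long, 17 mm thick, lying right of the vice, to be left alone. Origin under its middle.
Not all that is in view belongs to the job. Leave any red look-alike of the end_block alone.

How it is judged (in metres and radians):
On the way, in this order (a step that is already met when the one before it is completed fails the run):
1. the vice is wound open by at least 5 mm, the block still standing on the slide bar between the jaws (value of joint bench_vice_jaw above 0.0272 m and z of end_block in the frame of bench_vice below 0.1 m), for 0.2 s.
2. the block is drawn up out of the vice, its foot above the jaws (z of end_block in the frame of bench_vice above 0.162 m and angle between end_block's own z axis and vertical below 0.35 rad), for 0.1 s.
At the end, for the whole second after the job is handed in: The block stands still and upright (within 0.08 rad) on top of the maple sticks, its underside 17 to 24 mm above the bench, bearing on both sticks, its width square across them within 0.35 rad (height (world z) of end_block between 0.017 and 0.024 m and angle between end_block's own z axis and vertical below 0.08 rad and contact force between end_block and stick_left above 0.1 N and contact force between end_block and stick_right above 0.1 N and angle between the x axis of end_block and the y axis of stick_left, either way round below 0.35 rad and linear speed of end_block below 0.02 m/s); the robot touches nothing.
It fails at once if the block is forced against the vice (over 60 N) while it is being lifted (z of end_block in the frame of bench_vice above 0.0955 m and contact force between end_block and bench_vice above 60 N).
It fails at once if the block is tipped over (angle between end_block's own z axis and vertical above 0.6 rad).
It fails at once if the block is banged down on the sticks (over 40 N) (contact force between end_block and stick_left above 40 N or contact force between end_block and stick_right above 40 N).
It fails at once if a stick is pushed more than 25 mm from its place (distance of any of stick_left, stick_right from where it was at the start of the episode above 0.025 m).
It fails at once if the mallet, jar, try square or marker is moved more than 30 mm (distance of any of mallet, brush_jar, try_square, marker from where it was at the start of the episode above 0.03 m).
It also fails if it takes over 72 s, if anything falls off the work surface, if the arm or the gripper's body presses on something with over 40 N, if the wrist force passes 120 N, or if a joint passes its speed limit or range.

## Working session

There is one attempt and no reset: what is moved stays moved. The work goes in short steps, Python scripts to look and compute and a tool call to move; the robot and the scene stay as the last step left them, time stands still between calls to the robot, and variables do not carry over. Pictures are saved under pics/ and viewed, at most 10 in all, crops included, and the job is handed in when it is done.

Besides the shell and the picture viewer there is one more tool, called after "Call:" as a command line: name --argument value ..., lists and objects as JSON in quotes. drive_tool: Moves the arm, as the interface text tells. Its arguments: {"type":"object","properties":{"deltas":{"type":"array","items":{"type":"array"}},"grip_force":{"type":"number"}},"required":["deltas"]}

```bash
mkdir -p pics; ls; cat > h.py <<'E'
import numpy as np, cv2
from rig import env, viewer
def w(f,r,c,rad=2):
    """pixel -> world"""
    z=f["range_z"];r=int(round(r));c=int(round(c))
    p=z[max(0,r-rad):r+rad+1,max(0,c-rad):c+rad+1];p=p[p>0]
    if not len(p): return None
    d=np.median(p);K=f["K"]
    v=np.array([(c-K[0,2])/K[0,0]*d,-(r-K[1,2])/K[1,1]*d,-d,1])
    return (f["cam_to_world"]@v)[:3]
def cloud(f):
    d=f["range_z"];K=f["K"];r,c=np.mgrid[:480,:640]
    P=np.stack([(c-K[0,2])/K[0,0]*d,-(r-K[1,2])/K[1,1]*d,-d,np.ones_like(d)],-1)@f["cam_to_world"].T
    P=P[...,:3];P[d==0]=np.nan
    return P
E
python3 - <<'E'
from h import *
np.set_printoptions(precision=1,suppress=True)
print(env.get_obs(), env.grasp_offset)
ims=[]
for n in("side","top"):
    f=viewer.grab_frame(n);cv2.imwrite(f"pics/{n}0.png",f["frame"][...,::-1])
    print(n,f["cam_to_world"][:3,3],f["K"][0,0], [k for k in f])
    np.savez(f"{n}0.npz",**{k:f[k] for k in("frame","range_z","K","cam_to_world")})
    for t in"bench_vice screw_head bar_long_end bar_short_end front_jaw back_jaw end_block stick_left stick_right mallet brush_jar try_square marker".split():
        for q in viewer.spot_in(f,t)[:3]: print(t,np.array(q["centre"]),round(q["conf"],2),w(f,*q["centre"]))
E
```

```text
pics
{'t': 0.0, 'joint_pos': array([-1.5,  0.3,  1.5,  0. ,  1.3, -0.2]), 'qvel': array([ 0., -0.,  0.,  0., -0., -0.]), 'joint_efforts': array([  0. , -41.2, -26. ,   0. ,   0. ,   0. ]), 'tool_pos': array([ 162.5, -498.9,  230.7]), 'ee_rot': array([-3.1, -0.5, -0. ]), 'force': array([-0.6,  0.2,  0.2]), 'torque': array([ 0.,  0., -0.]), 'grasp_force': 0.0, 'finger_gap': 85.3780007586516} 18.700000000000003
side [ 274.  1239.4  811.6] 565.0679257810572 ['frame', 'range_z', 'K', 'cam_to_world', 'shot']
bench_vice [293.3 273.7] 0.63 [630.3 127.8  79.6]
screw_head [287.3 325.3] 0.8 [511.8  91.   88.9]
screw_head [245.2 368.2] 0.35 [ 454.6 -277.4   22.9]
bar_long_end [286.2 325.5] 0.67 [509.4  90.4  91.7]
bar_short_end [285.3 327.4] 0.52 [503.4 107.8 105.7]
front_jaw [286.2 300.6] 0.66 [557.6 146.4 119.5]
back_jaw [295.2 272.3] 0.69 [633.3 135.   78. ]
back_jaw [286.  322.7] 0.46 [517.4  87.9  89.3]
end_block [261.4 319.4] 0.73 [563.5 -78.8  63.3]
end_block [255.2 284.6] 0.58 [605.9 103.6 174. ]
stick_left [248.8 363.4] 0.91 [ 466.4 -254.3   19.8]
stick_right [244. 369.] 0.85 [ 452.9 -2
[... 510 characters left out ...]
bar_long_end [244.3 298.7] 0.94 [508.   87.5  91.9]
bar_short_end [247.1 304.2] 0.83 [501.9  76.9  92.2]
front_jaw [214.6 303.6] 0.67 [563.3  74.3 162.1]
back_jaw [176.4 303. ] 0.79 [640.9  78.1 160.8]
back_jaw [243.6 300.5] 0.65 [508.1  85.4  91.8]
end_block [214.5 374.7] 0.82 [573.5 -69.8  99.2]
stick_left [268.  460.6] 0.62 [ 464.4 -266.9   19.1]
stick_right [317.3 373.2] 0.7 [351.6 -75.1   7.7]
stick_right [273.2 475.9] 0.63 [ 454.1 -300.4   18. ]
mallet [259.9 165.5] 0.56 [469.  374.4  59.8]
brush_jar [176.9 464.1] 0.66 [ 665.1 -269.    29.1]
brush_jar [173.8 303.1] 0.62 [644.8  78.1 161.7]
try_square [315.6 375.5] 0.69 [354.  -81.8   7.7]
marker [202.7 414. ] 0.6 [ 607.2 -161.8   12.1]
```

View pics/top0.png

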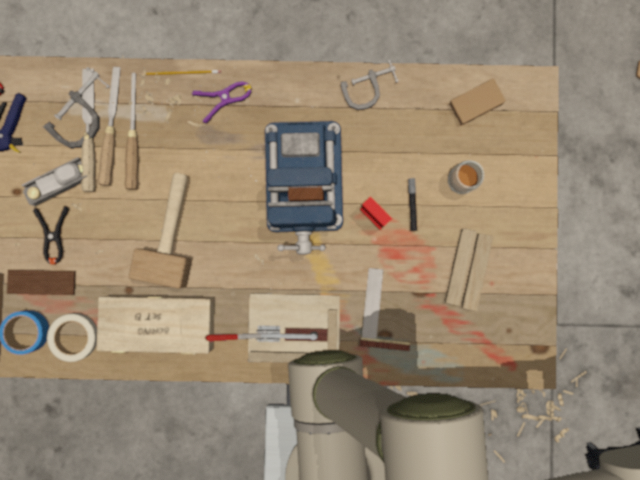

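View pics/side0.png

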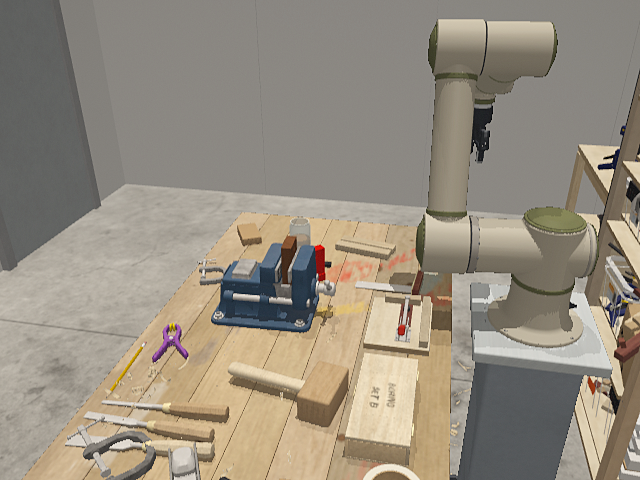

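The top view shows the dark block in the vice at (row 193, col 305) and a red look-alike at (213,376). The dark one, standing between the jaws, fits the description. The sticks are at (268,461) and (273,477), and the screw and bar at (245,302). I'll measure these and confirm with an enlarged crop.

```bash
python3 - <<'E'
from h import *
np.set_printoptions(precision=1,suppress=True)
f=dict(np.load("top0.npz"));P=cloud(f);img=f["frame"]
X,Y,Z=P[...,0],P[...,1],P[...,2]
def rect(m,name):
    m=m.astype(np.uint8);n,l,s,_=cv2.connectedComponentsWithStats(m)
    k=1+np.argmax(s[1:,4]);q=P[l==k]
    r=cv2.minAreaRect(q[:,:2].astype(np.float32));print(name,len(q),"z",np.median(q[:,2]),r, cv2.boxPoints(r).tolist() and cv2.boxPoints(r).round(1).tolist())
V=(X>480)&(X<760)&(Y>-20)&(Y<170)
rect(V&(Z>180)&(Z<205),"block top")
for a,b,n in((160-8,170,"jawtops"),):
    m=V&(Z>a)&(Z<b)
    rect(m&(X<600),"front jaw top");rect(m&(X>600),"back jaw top")
rect(V&(X<528)&(Z>82)&(Z<105),"screw/bar")
m=V&(X<530)&(Z>40)&(Z<110)
q=P[m];i=np.argsort(q[:,1]);print("bar pts L",q[i[-6:]],"R",q[i[:6]])
rect((X>370)&(X<550)&(Y<-220)&(Z>12)&(Z<28),"sticks")
m=((X>370)&(X<550)&(Y<-220)&(Z>12)&(Z<28)).astype(np.uint8)
n,l,s,_=cv2.connectedComponentsWithStats(m)
for k in range(1,n):
    if s[k,4]>60:
        r=cv2.minAreaRect(P[l==k][:,:2].astype(np.float32));print(s[k,4],r)
c=cv2.resize(img[110:290,250:500],None,fx=3,fy=3,interpolation=cv2.INTER_CUBIC);cv2.imwrite("pics/crop0.png",c[...,::-1])
E
```

```text
block top 441 z 191.12745429933034 ((604.06640625, 72.67252349853516), (24.629690170288086, 64.37403869628906), 2.736450433731079) [[590.2000122070312, 104.19999694824219], [593.2999877929688, 39.900001525878906], [617.9000244140625, 41.099998474121094], [614.7999877929688, 105.4000015258789]]
front jaw top 1366 z 161.21223558644 ((569.6661987304688, 82.93058013916016), (45.64994812011719, 127.66971588134766), 2.421539545059204) [[544.2000122070312, 145.6999969482422], [549.5999755859375, 18.200000762939453], [595.2000122070312, 20.100000381469727], [589.7999877929688, 147.6999969482422]]
back jaw top 1305 z 160.48877850638587 ((629.92919921875, 86.11663055419922), (60.03873825073242, 127.60736083984375), 1.194610595703125) [[598.5999755859375, 149.3000030517578], [601.2000122070312, 21.700000762939453], [661.2999877929688, 23.0], [658.5999755859375, 150.5]]
screw/bar 255 z 88.66991449497573 ((508.2739562988281, 86.14087677001953), (38.0531120300293, 42.68759536743164), 1.1131892204284668) [[488.79998779296875, 107.0999984741211], [489.70001220703125, 64.4000015258789], [527.7000122070312, 65.19999694824219], [526.9000244140625, 107.9000015258789]]
bar pts L [[498.7 110.9 109.6]
 [496.7 110.9 108.8]
 [500.8 111.  109.6]
 [502.8 113.  109.9]
 [496.7 113.3 105.6]
 [496.6 115.2 106.9]] R [[501.9  36.2  44.5]
 [499.8  36.2  40.4]
 [506.3  36.3  42.8]
 [504.2  36.3  40.1]
 [499.8  38.4  41.3]
 [501.9  38.4  41.6]]
sticks 1146 z 19.200263199641313 ((457.67974853515625, -302.48419189453125), (33.483299255371094, 169.72991943359375), 78.23892211914062) [[371.20001220703125, -301.6000061035156], [537.4000244140625, -336.20001220703125], [544.2000122070312, -303.3999938964844], [378.0, -268.79998779296875]]
1121 ((468.37884521484375, -265.37286376953125), (32.82509994506836, 169.86305236816406), 77.72225952148438)
1146 ((457.67974853515625, -302.48419189453125), (33.483299255371094, 169.72991943359375), 78.23892211914062)
```

View pics/crop0.png

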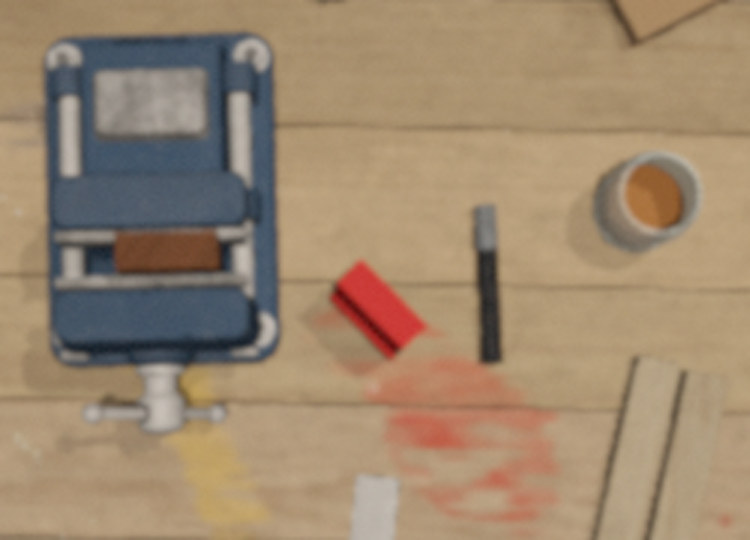

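Call:
drive_tool --deltas '[[[1.7,3.05,0],[0,0,0.13],0],[[1.7,3.05,0],[0,0,0.13],0],[[1.7,3.05,0],[0,0,0.13],0],[[1.7,3.05,0],[0,0,0.13],0],[[1.7,3.05,0],[0,0,0.13],0],[[1.7,3.05,0],[0,0,0.13],0],[[1.7,3.05,0],[0,0,0.13],0],[[1.7,3.05,0],[0,0,0.13],0],[[1.7,3.05,0],[0,0,0.13],0],[[1.7,3.05,0],[0,0,0.13],0]]' --grip_force 40

```text
t: 2.4
tool_pos: [333.0, -192.9, 231.5]
ee_rot: [2.166, 2.275, -0.0]
force: [0.3, 0.5, -0.5]
finger_gap: 85.4
grasp_force: 0.0
```

Call:
drive_tool --deltas '[[[1.7,3.06,0],[0,-0.05,0],1],[[1.7,3.06,0],[0,-0.05,0],1],[[1.7,3.06,0],[0,-0.05,0],1],[[1.7,3.06,0],[0,-0.05,0],1],[[1.7,3.06,0],[0,-0.05,0],1],[[1.7,3.06,0],[0,-0.05,0],1],[[1.7,3.06,0],[0,-0.05,0],1],[[1.7,3.06,0],[0,-0.05,0],1],[[1.7,3.06,0],[0,-0.05,0],1],[[1.7,3.06,0],[0,-0.05,0],1]]'

```text
t: 3.4
tool_pos: [503.1, 113.3, 231.7]
ee_rot: [1.892, 1.978, 0.487]
force: [0.4, -0.7, -0.2]
finger_gap: 0.2
grasp_force: 0.0
```

Call:
drive_tool --deltas '[[[0.1,-0.5,-2],[0,0,0],1],[[0,0,-2],[0,0,0],1],[[0,0,-2],[0,0,0],1],[[0,0,-2],[0,0,0],1],[[0,0,-2],[0,0,0],1],[[0,0,-1],[0,0,0],1],[[0,0,-1],[0,0,0],1],[[0,0,-1],[0,0,0],1],[[0,0,-1],[0,0,0],1],[[0,0,-1],[0,0,0],1]]'

```text
t: 4.4
tool_pos: [505.2, 106.9, 82.8]
ee_rot: [1.891, 1.976, 0.488]
force: [-2.8, 2.5, 13.1]
finger_gap: 0.0
grasp_force: 7.1
```

Call:
drive_tool --deltas '[[[0,0,-1],[0,0,0],1],[[0,0.1,-1],[0,0,0],1],[[0,0.1,-1],[0,0,0],1],[[0,0,-0.5],[0,0,0],1],[[0,0,0],[0,0,0],1],[[0,0.3,3],[0,0,0],1],[[0,0,3],[0,0,0],1],[[0,0,3],[0,0,0],1],[[0,0,3],[0,0,0],1],[[0,0,1],[0,0,0],1]]'

```text
t: 5.4
tool_pos: [504.8, 111.9, 179.7]
ee_rot: [1.891, 1.976, 0.489]
force: [1.1, -0.5, -0.2]
finger_gap: -0.0
grasp_force: 0.0
```

```bash
python3 - <<'E'
from h import *
np.set_printoptions(precision=1,suppress=True)
f=viewer.grab_frame("side")
cv2.imwrite("pics/s1.png",cv2.resize(f["frame"][220:340,220:380],None,fx=5,fy=5,interpolation=cv2.INTER_CUBIC)[...,::-1])
P=cloud(f);m=(abs(P[...,0]-500)<14)&(P[...,1]>15)&(P[...,1]<145)&(P[...,2]>12)&(P[...,2]<145)
print(m.sum()); q=P[m]; print(q[np.argsort(q[:,2])][::6])
E
```

```text
295
[[497.6 111.4  19.5]
 [499.7 113.5  23.6]
 [496.8 115.5  25.4]
 [501.7 115.9  27.9]
 [503.7 106.   29.8]
 [500.  112.1  31.5]
 [496.8 103.   37.6]
 [497.7  98.9  40.7]
 [499.6 101.6  45.1]
 [500.6  96.7  50.6]
 [498.2  96.2  53.5]
 [504.5  89.9  57.5]
 [498.7  93.7  60.6]
 [495.   87.3  65.8]
 [496.6  91.9  68.4]
 [492.1  89.4  70.3]
 [490.1  86.9  71.9]
 [490.4  85.5  73.9]
 [494.   92.6  74.9]
 [512.   89.8  76.7]
 [497.   90.1  78.8]
 [488.   72.1  80.5]
 [488.3  83.6  81.6]
 [504.6  89.7  83.3]
 [488.4  70.3  85.1]
 [496.6  92.3  85.9]
 [492.4  88.3  86.8]
 [492.8  86.5  88.6]
 [487.7  87.3  89.7]
 [511.2  93.8  90.7]
 [507.1  89.2  91.3]
 [490.2  87.   92. ]
 [512.5  87.5  92.5]
 [502.7  86.4  93. ]
 [501.7  91.9  93.6]
 [510.4  85.4  94.3]
 [492.   78.   95. ]
 [494.3  79.   95.3]
 [507.2  88.9  96.8]
 [502.3  76.3  98.4]
 [499.1  67.1 101.9]
 [499.2  66.6 107.4]
 [504.8  63.7 110.7]
 [503.   60.3 114.7]
 [500.4  60.7 118.1]
 [497.9  60.8 121.2]
 [498.6  57.6 125. ]
 [501.4  55.7 129.2]
 [506.7  54.4 130.7]
 [504.1  55.2 134.3]]
```

View pics/s1.png

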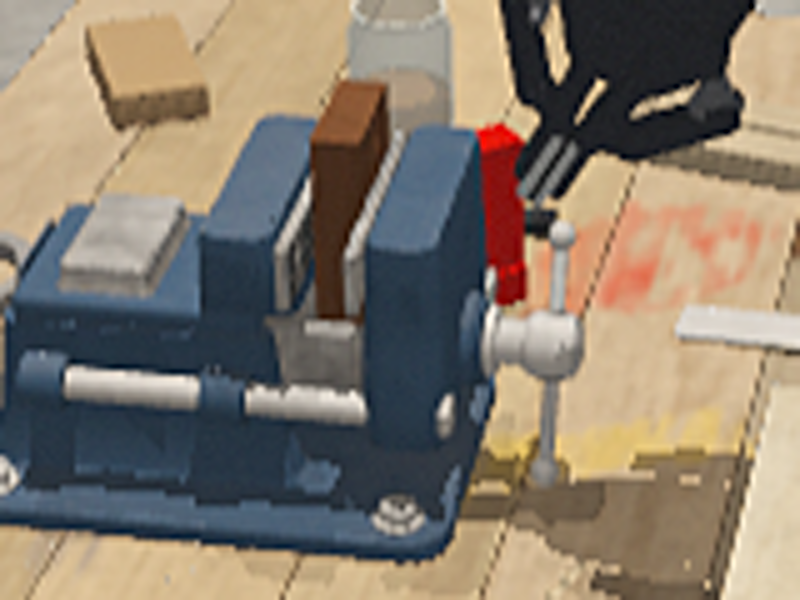

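The shot shows the bar near vertical, with the long knob up at crop (562,235) and the short knob down at (545,470). That agrees with the depth points. Next I push the long arm over the top and down the left side.

Call:
drive_tool --deltas '[[[0,-2,0],[0,0,0],1],[[0,-2,0],[0,0,0],1],[[0,-2,0],[0,0,0],1],[[0,-2,0],[0,0,0],1],[[0,-2,0],[0,0,0],1],[[0,0,-2],[0,0,0],1],[[0,0,-2],[0,0,0],1],[[0,0,-2],[0,0,0],1],[[0,0,-2],[0,0,0],1],[[0,0.5,0],[0,0,0],1]]'

```text
t: 6.45
tool_pos: [501.8, 16.9, 93.0]
ee_rot: [1.9, 1.982, 0.48]
force: [-0.2, -0.6, 0.1]
finger_gap: -0.2
grasp_force: 0.0
```

Call:
drive_tool --deltas '[[[0,1,0],[0,0,0],1],[[0,1,0],[0,0,0],1],[[0,1,0],[0,0,0],1],[[0,1,0],[0,0,0],1],[[0,1,0],[0,0,0],1],[[0,1,0],[0,0,0],1],[[-0.1,1,0],[0,0,0],1],[[0,1,-0.2],[0,0,0],1],[[0,0.4,-0.8],[0,0,0],1],[[-0.1,0.2,-1],[0,0,0],1]]'

```text
t: 7.45
tool_pos: [505.8, 103.8, 80.6]
ee_rot: [1.886, 1.971, 0.496]
force: [-2.5, 27.9, 31.3]
finger_gap: 0.1
grasp_force: 24.4
```

Call:
drive_tool --deltas '[[[0,0.2,-1],[0,0,0],1],[[0,0.2,-1],[0,0,0],1],[[0,0.1,-1],[0,0,0],1],[[0,0,-0.5],[0,0,0],1],[[0,0,0],[0,0,0],1],[[0,0.3,3],[0,0,0],1],[[0,0,3],[0,0,0],1],[[0,0,3],[0,0,0],1],[[0,0,3],[0,0,0],1],[[0,0,1],[0,0,0],1]]'

```text
t: 8.45
tool_pos: [502.5, 111.0, 174.7]
ee_rot: [1.891, 1.976, 0.488]
force: [1.0, 0.0, -0.6]
finger_gap: -0.3
grasp_force: 0.0
```

```bash
python3 - <<'E'
from h import *
np.set_printoptions(precision=1,suppress=True)
f=viewer.grab_frame("side")
P=cloud(f);m=(abs(P[...,0]-497)<14)&(P[...,1]>15)&(P[...,1]<145)&(P[...,2]>12)&(P[...,2]<145)
q=P[m]; q=q[np.argsort(q[:,2])]; print(q[:30:5],q[-30::5])
E
```

```text
[[495.6 109.1  27.1]
 [495.6 109.3  30.2]
 [493.5 107.   31.9]
 [500.9 107.6  34.2]
 [492.7  98.4  35.1]
 [491.5 104.6  36.5]] [[500.9  58.6 128.1]
 [493.7  57.2 130.9]
 [492.2  52.1 133.9]
 [501.   58.2 136.3]
 [501.4  55.9 137.7]
 [497.2  51.9 138.8]]
```

```bash
cat > jaw.py <<'E'
from h import *
np.set_printoptions(precision=1,suppress=True)
f=viewer.grab_frame("top");P=cloud(f);X,Y,Z=P[...,0],P[...,1],P[...,2]
def edges(m,n):
    q=P[m&(Y>45)&(Y<100)]
    print(n,len(q),q.mean(0) if len(q) else "", np.percentile(q[:,0],[2,98]) if len(q) else "")
V=(Y>-20)&(Y<170)
edges(V&(Z>183)&(Z<200)&(X>560)&(X<640),"block")
m=V&(Z>152)&(Z<170)&(X>530)&(X<680);q=P[m&(((Y>25)&(Y<38))|((Y>110)&(Y<140)))]
h,e=np.histogram(q[:,0],np.arange(530,680,3));print(dict(zip(e.astype(int).tolist(),h.tolist())))
E
python3 - <<'E'
import jaw
from h import *
f=viewer.grab_frame("side")
cv2.imwrite("pics/s2.png",cv2.resize(f["frame"][220:340,220:380],None,fx=5,fy=5,interpolation=cv2.INTER_CUBIC)[...,::-1])
E
```

```text
block 363 [597.6  72.5 191.2] [585.8 609.7]
{530: 0, 533: 0, 536: 6, 539: 21, 542: 38, 545: 21, 548: 42, 551: 21, 554: 42, 557: 22, 560: 40, 563: 24, 566: 40, 569: 28, 572: 22, 575: 17, 578: 31, 581: 24, 584: 14, 587: 0, 590: 0, 593: 0, 596: 0, 599: 0, 602: 0, 605: 0, 608: 0, 611: 0, 614: 26, 617: 24, 620: 32, 623: 27, 626: 34, 629: 31, 632: 32, 635: 35, 638: 28, 641: 32, 644: 32, 647: 33, 650: 31, 653: 33, 656: 16, 659: 6, 662: 0, 665: 0, 668: 0, 671: 0, 674: 0}
```

View pics/s2.png

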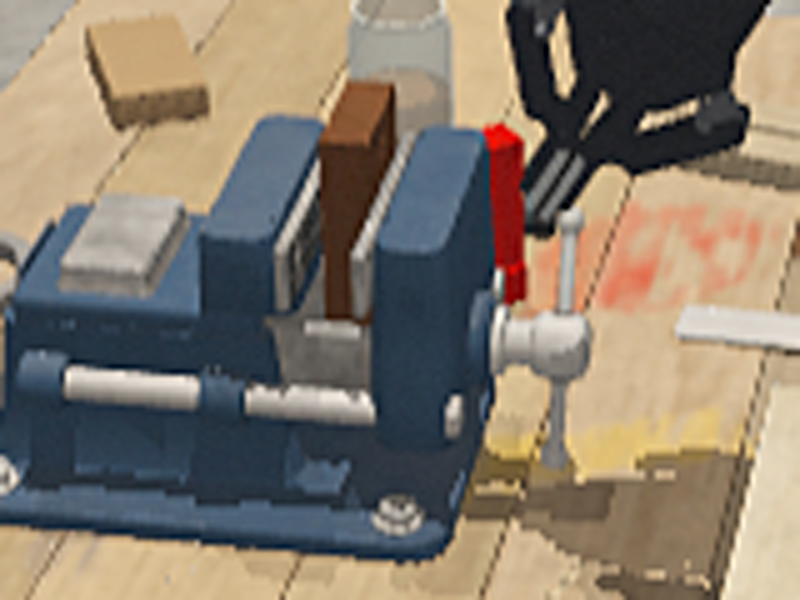

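The front jaw has opened about 6.5 mm, with the block carried along from x 604 to 598. The bar is near vertical again, knob up at crop (572,220). I'll add one more half turn for clearance and keep the finger off the screw head.

Call:
drive_tool --deltas '[[[-0.2,-2,0],[0,0,0],1],[[0,-2,0],[0,0,0],1],[[0,-2,0],[0,0,0],1],[[0,-2,0],[0,0,0],1],[[0,-2,0],[0,0,0],1],[[0,0,-2],[0,0,0],1],[[0,0,-2],[0,0,0],1],[[0,0,-2],[0,0,0],1],[[0,0,-0.6],[0,0,0],1],[[0,0.5,0],[0,0,0],1]]'

```text
t: 9.6
tool_pos: [498.8, 15.8, 103.8]
ee_rot: [1.898, 1.981, 0.481]
force: [1.0, -0.6, -0.4]
finger_gap: 0.2
grasp_force: 0.0
```

Call:
drive_tool --deltas '[[[0,1,0],[0,0,0],1],[[0,1,0],[0,0,0],1],[[0,1,0],[0,0,0],1],[[0,1,0],[0,0,0],1],[[0,1,0],[0,0,0],1],[[0,1,0],[0,0,0],1],[[-0.1,1,0],[0,0,0],1],[[0,1,0],[0,0,0],1],[[0,0.8,0],[0,0,0],1],[[-0.1,0.4,-0.3],[0,0,0],1]]'

```text
t: 10.6
tool_pos: [499.3, 108.1, 104.3]
ee_rot: [1.89, 1.976, 0.488]
force: [3.2, -5.7, 3.1]
finger_gap: 0.0
grasp_force: 3.2
```

Call:
drive_tool --deltas '[[[0,0.1,-0.9],[0,0,0],1],[[0,0.1,-0.9],[0,0,0],1],[[0,0.1,-0.9],[0,0,0],1],[[0,0,-0.9],[0,0,0],1],[[0,0,-0.9],[0,0,0],1],[[0,0,-0.8],[0,0,0],1],[[0,0,0],[0,0,0],1],[[-0.5,0.3,3],[0,0,0],1],[[0,0,3],[0,0,0],1],[[0,0,3],[0,0,0],1]]'

```text
t: 11.6
tool_pos: [492.3, 114.1, 140.9]
ee_rot: [1.894, 1.979, 0.484]
force: [-0.1, 0.9, -0.9]
finger_gap: 0.3
grasp_force: 0.0
```

Call:
drive_tool --deltas '[[[0,0,3],[0,0.05,0],0],[[0,0,3],[0,0.05,0],0],[[0,0,2],[0,0.05,0],0],[[0,0,1],[0,0.05,0],0],[[0,0,1],[0,0.05,0],0],[[0,0,0],[0,0.05,0],0],[[0,0,0],[0,0.05,0],0],[[0,0,0],[0,0.05,0],0],[[0,0,0],[0,0.05,0],0],[[0,0,0],[0,0.05,0],0]]'

```text
t: 12.6
tool_pos: [492.4, 113.8, 239.9]
ee_rot: [2.173, 2.269, -0.003]
force: [0.7, 0.4, 0.4]
finger_gap: 85.6
grasp_force: 0.0
```

```bash
python3 - <<'E'
import jaw
from h import *
f=viewer.grab_frame("side")
cv2.imwrite("pics/s3.png",cv2.resize(f["frame"][180:340,220:380],None,fx=3.7,fy=3.7,interpolation=cv2.INTER_CUBIC)[...,::-1])
print(env.get_obs()["tool_pos"],env.get_obs()["ee_rot"])
E
```

```text
block 359 [593.9  72.4 191.3] [582.1 605.6]
{530: 0, 533: 0, 536: 0, 539: 6, 542: 12, 545: 6, 548: 12, 551: 7, 554: 11, 557: 6, 560: 17, 563: 16, 566: 21, 569: 14, 572: 12, 575: 8, 578: 17, 581: 6, 584: 0, 587: 0, 590: 0, 593: 0, 596: 0, 599: 0, 602: 0, 605: 0, 608: 0, 611: 1, 614: 24, 617: 21, 620: 33, 623: 31, 626: 30, 629: 34, 632: 29, 635: 34, 638: 30, 641: 34, 644: 29, 647: 35, 650: 31, 653: 31, 656: 18, 659: 6, 662: 0, 665: 0, 668: 0, 671: 0, 674: 0}
[493.  113.8 239.4] [ 2.2  2.3 -0. ]
```

Call:
drive_tool --deltas '[[[2,-0.8,0],[0,0,0],0],[[2,-0.8,0],[0,0,0],0],[[2,-0.8,0],[0,0,0],0],[[2,-0.8,0],[0,0,0],0],[[2.15,-0.95,0],[0,0,0],0],[[0,0,-1.5],[0,0,0],0],[[0,0,-1.5],[0,0,0],0],[[0,0,-1.5],[0,0,0],0],[[0,0,-1.5],[0,0,0],0],[[0,0,-1.4],[0,0,0],0]]'

```text
t: 13.7
tool_pos: [593.8, 72.4, 165.0]
ee_rot: [2.171, 2.268, 0.0]
force: [0.1, 0.6, -0.1]
finger_gap: 85.4
grasp_force: 0.0
```

Call:
drive_tool --deltas '[[[0,0,0],[0,0,0],0.4],[[0,0,0],[0,0,0],0.6],[[0,0,0],[0,0,0],0.7],[[0,0,0],[0,0,0],0.8],[[0,0,0],[0,0,0],1],[[0,0,0],[0,0,0],1],[[0,0,0],[0,0,0],1],[[0,0,0],[0,0,0],1],[[0,0,0],[0,0,0],1],[[0,0,0],[0,0,0],1]]' --grip_force 45

```text
t: 14.7
tool_pos: [594.5, 72.3, 166.2]
ee_rot: [2.171, 2.269, 0.002]
force: [0.0, 0.5, 5.4]
finger_gap: 23.0
grasp_force: 45.0
```

```bash
python3 - <<'E'
import jaw
from h import *
f=viewer.grab_frame("side")
cv2.imwrite("pics/s3.png",cv2.resize(f["frame"][180:340,220:380],None,fx=3.7,fy=3.7,interpolation=cv2.INTER_CUBIC)[...,::-1])
E
```

```text
block 0  
{530: 0, 533: 0, 536: 0, 539: 0, 542: 9, 545: 16, 548: 29, 551: 15, 554: 30, 557: 16, 560: 30, 563: 18, 566: 28, 569: 9, 572: 15, 575: 12, 578: 1, 581: 0, 584: 0, 587: 0, 590: 0, 593: 0, 596: 0, 599: 0, 602: 0, 605: 0, 608: 0, 611: 0, 614: 0, 617: 0, 620: 0, 623: 0, 626: 0, 629: 0, 632: 0, 635: 0, 638: 0, 641: 0, 644: 0, 647: 0, 650: 0, 653: 0, 656: 0, 659: 0, 662: 0, 665: 0, 668: 0, 671: 0, 674: 0}
```

View pics/s3.png

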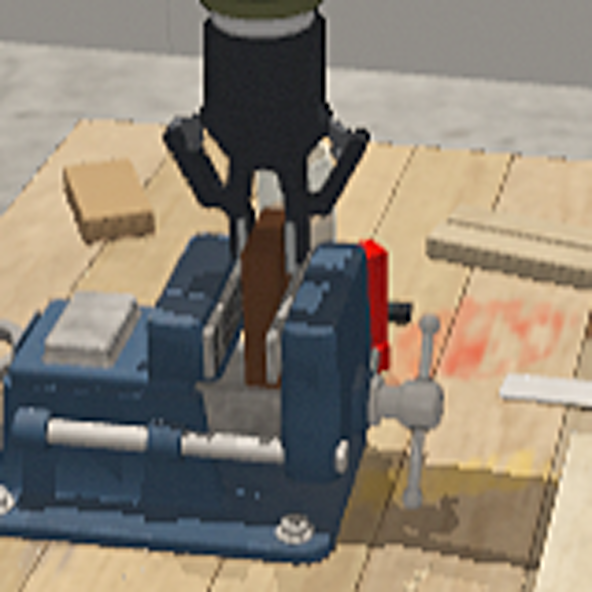

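Call:
drive_tool --deltas '[[[0,0,0.1],[0,0,0],1],[[0,0,0.1],[0,0,0],1],[[0.1,0,0],[0,0,0],1],[[0.1,0,0],[0,0,0],1],[[0.1,0.02,0],[0,0,0],1],[[0.1,0,0],[0,0,0],1],[[0.1,0.01,0],[0,0,0],1],[[0.1,0,0],[0,0,0],1],[[0.1,0,0],[0,0,0],1],[[0,0,0],[0,0,0],1]]'

```text
t: 15.8
tool_pos: [601.1, 72.6, 167.2]
ee_rot: [-2.172, -2.27, 0.0]
force: [0.2, 0.9, -1.2]
finger_gap: 23.0
grasp_force: 44.6
```

Call:
drive_tool --deltas '[[[0,0,0.3],[0,0,0],1],[[0,0,0.3],[0,0,0],1],[[0,0,0.3],[0,0,0],1],[[0,0,0.3],[0,0,0],1],[[0,0,0.3],[0,0,0],1],[[0,0,0.3],[0,0,0],1],[[0,0,0.3],[0,0,0],1],[[0,0,0.3],[0,0,0],1],[[0,0,0.3],[0,0,0],1],[[0,0,0.3],[0,0,0],1]]'

```text
t: 16.8
tool_pos: [601.0, 72.6, 197.5]
ee_rot: [-2.172, -2.27, 0.0]
force: [-0.1, 0.3, -1.3]
finger_gap: 22.9
grasp_force: 44.6
```

Call:
drive_tool --deltas '[[[0,0,0.6],[0,0,0],1],[[0,0,0.7],[0,0,0],1],[[0,0,0.7],[0,0,0],1],[[0,0,0.7],[0,0,0],1],[[0,0,0.8],[0,0,0],1],[[0,0,0.8],[0,0,0],1],[[0,0,0.8],[0,0,0],1],[[0,0,0.8],[0,0,0],1],[[0,0,0.8],[0,0,0],1],[[0,0,0.8],[0,0,0],1]]'

```text
t: 17.8
tool_pos: [601.0, 72.6, 273.0]
ee_rot: [-2.172, -2.27, -0.0]
force: [-0.8, -0.9, -1.8]
finger_gap: 23.1
grasp_force: 44.6
```

Call:
drive_tool --deltas '[[[-0.4,-1,0],[0,0,0],1],[[-0.7,-1.8,0],[0,0,-0.025],1],[[-0.7,-1.8,0],[0,0,-0.025],1],[[-0.7,-1.8,0],[0,0,-0.025],1],[[-0.7,-1.8,0],[0,0,-0.025],1],[[-0.7,-1.8,0],[0,0,-0.025],1],[[-0.7,-1.8,0],[0,0,-0.025],1],[[-0.7,-1.8,0],[0,0,-0.025],1],[[-0.7,-1.8,0],[0,0,-0.025],1],[[-0.7,-1.8,0],[0,0,-0.025],1]]'

```text
t: 18.8
tool_pos: [533.2, -100.6, 272.0]
ee_rot: [-2.414, -2.01, 0.001]
force: [-0.1, -0.9, -1.5]
finger_gap: 23.3
grasp_force: 44.6
```

Call:
drive_tool --deltas '[[[-0.7,-1.8,0],[0,0,-0.023],1],[[-0.7,-1.8,0],[0,0,0],1],[[-0.7,-1.8,0],[0,0,0],1],[[-0.7,-1.8,0],[0,0,0],1],[[-0.7,-1.8,0],[0,0,0],1],[[-0.7,-1.8,0],[0,0,0],1],[[-0.7,-1.8,0],[0,0,0],1],[[-0.7,-1.8,0],[0,0,0],1],[[-0.7,-1.8,0],[0,0,0],1],[[-0.8,-2.2,0],[0,0,0],1]]'

```text
t: 19.8
tool_pos: [462.1, -284.2, 272.1]
ee_rot: [-2.436, -1.983, 0.0]
force: [0.7, -1.2, -1.0]
finger_gap: 23.4
grasp_force: 44.6
```

Call:
drive_tool --deltas '[[[-0.1,-0.6,-1.5],[0,0,0],1],[[0,0,-1.5],[0,0,0],1],[[0,0,-1.5],[0,0,0],1],[[0,0,-1.5],[0,0,0],1],[[0,0,-1.5],[0,0,0],1],[[0,0,-1.5],[0,0,0],1],[[0,0,-1.5],[0,0,0],1],[[0,0,-1],[0,0,0],1],[[0,0,-1],[0,0,0],1],[[0,0,0],[0,0,0],1]]'

```text
t: 20.8
tool_pos: [461.4, -289.2, 146.2]
ee_rot: [-2.435, -1.982, 0.0]
force: [-0.5, 0.2, -0.7]
finger_gap: 23.1
grasp_force: 44.6
```

```bash
python3 - <<'E'
from h import *
np.set_printoptions(precision=1,suppress=True)
f=viewer.grab_frame("side");P=cloud(f);X,Y,Z=P[...,0],P[...,1],P[...,2]
cv2.imwrite("pics/s4.png",cv2.resize(f["frame"][100:300,290:490],None,fx=3,fy=3,interpolation=cv2.INTER_CUBIC)[...,::-1])
m=(abs(X-463)<40)&(abs(Y+284)<45)&(Z>27)&(Z<200)&(f["frame"][...,0]>f["frame"][...,2].astype(int)+25)
q=P[m];print(len(q),q.min(0),q.max(0),env.get_obs()["tool_pos"])
E
```

```text
457 [ 426.6 -323.3   27.2] [ 490.  -247.6  177.6] [ 461.8 -289.4  147. ]
```

View pics/s4.png

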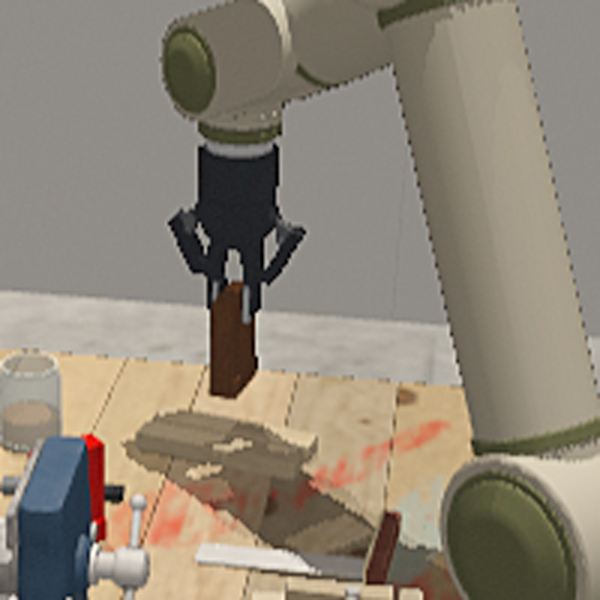

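The block hangs upright over the sticks, at crop (233,340). I'll shift 5 mm back in y, then lower it, slowly at the end.

Call:
drive_tool --deltas '[[[0.15,0.5,-0.8],[0,0,0],1],[[0,0,-0.8],[0,0,0],1],[[0,0,-0.8],[0,0,0],1],[[0,0,-0.7],[0,0,0],1],[[0,0,-0.6],[0,0,0],1],[[0,0,-0.5],[0,0,0],1],[[0,0,-0.3],[0,0,0],1],[[0,0,-0.2],[0,0,0],1],[[0,0,0],[0,0,0],1],[[0,0,0],[0,0,0],1]]'

```text
t: 21.85
tool_pos: [463.6, -284.5, 100.5]
ee_rot: [2.436, 1.983, 0.0]
force: [0.2, 0.3, -1.3]
finger_gap: 23.0
grasp_force: 44.6
```

Call:
drive_tool --deltas '[[[0,0,-0.1],[0,0,0],1],[[0,0,-0.05],[0,0,0],1],[[0,0,-0.05],[0,0,0],1],[[0,0,-0.05],[0,0,0],1],[[0,0,-0.05],[0,0,0],1],[[0,0,-0.05],[0,0,0],1],[[0,0,-0.05],[0,0,0],1],[[0,0,-0.05],[0,0,0],1],[[0,0,0],[0,0,0],1],[[0,0,0],[0,0,0],1]]'

```text
t: 22.85
tool_pos: [463.6, -284.4, 95.8]
ee_rot: [2.436, 1.984, 0.0]
force: [0.4, -1.4, -1.5]
finger_gap: 23.0
grasp_force: 44.6
```

Call:
drive_tool --deltas '[[[0,0,-0.05],[0,0,0],1],[[0,0,-0.05],[0,0,0],1],[[0,0,-0.05],[0,0,0],1],[[0,0,-0.05],[0,0,0],1],[[0,0,0],[0,0,0],1],[[0,0,0],[0,0,0],1],[[0,0,0],[0,0,0],1],[[0,0,0],[0,0,0],1],[[0,0,0],[0,0,0],1],[[0,0,0],[0,0,0],1]]' --grip_force 20

```text
t: 23.85
tool_pos: [463.6, -284.4, 94.1]
ee_rot: [2.436, 1.984, 0.0]
force: [-1.9, 1.4, 4.7]
finger_gap: 23.4
grasp_force: 45.4
```

Call:
drive_tool --deltas '[[[0,0,0],[0,0,0],0.72],[[0,0,0],[0,0,0],0.7],[[0,0,0],[0,0,0],0.68],[[0,0,0],[0,0,0],0.65],[[0,0,0],[0,0,0],0.6],[[0,0,0],[0,0,0],0.5],[[0,0,0],[0,0,0],0.4],[[0,0,0],[0,0,0],0.3],[[0,0,0],[0,0,0],0.2],[[0,0,0],[0,0,0],0.1]]'

```text
t: 24.85
tool_pos: [463.5, -284.4, 93.8]
ee_rot: [2.436, 1.984, 0.0]
force: [0.3, -0.4, -0.4]
finger_gap: 76.9
grasp_force: 0.0
```

Call:
drive_tool --deltas '[[[0,0,0],[0,0,0],0],[[0,0,0],[0,0,0],0],[[0,0,1],[0,0,0],0],[[0,0,2],[0,0,0],0],[[0,0,2],[0,0,0],0],[[0,0,2],[0,0,0],0],[[0,0,2],[0,0,0],0],[[0,0,2],[0,0,0],0],[[0,0,2],[0,0,0],0],[[0,0,2],[0,0,0],0]]'

```text
t: 25.85
tool_pos: [463.5, -284.3, 245.5]
ee_rot: [2.435, 1.983, 0.0]
force: [0.6, -0.3, -0.5]
finger_gap: 85.4
grasp_force: 0.0
```

```bash
python3 - <<'E'
from h import *
np.set_printoptions(precision=1,suppress=True)
f=viewer.grab_frame("side");P=cloud(f);X,Y,Z=P[...,0],P[...,1],P[...,2]
cv2.imwrite("pics/s5.png",cv2.resize(f["frame"][170:270,310:430],None,fx=6,fy=6,interpolation=cv2.INTER_CUBIC)[...,::-1])
m=(abs(X-463)<50)&(abs(Y+284)<45)&(Z>108)&(Z<130)
q=P[m];print(len(q),np.median(q[:,2]),q.min(0),q.max(0),env.get_obs()["tool_pos"])
E
```

```text
141 120.30295720232311 [ 446.8 -325.1  108.1] [ 482.  -247.3  127.1] [ 464.3 -285.   248.9]
```

View pics/s5.png

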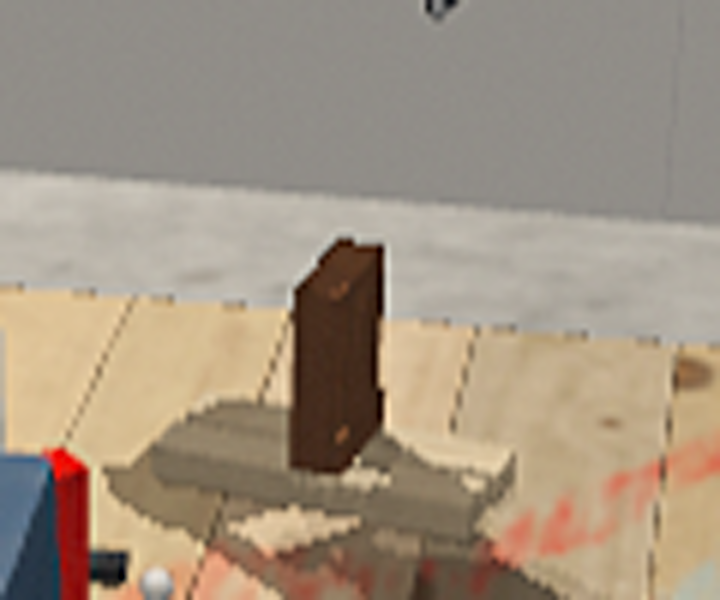

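The block stands upright across both sticks (crop (335,370)), its top at z 120, and the gripper is clear.

```bash
python3 -c "
from rig import env
print(env.finish_job())"
```

```text
the job is handed in; nothing more can be done
None
```

I wound the vice open about 10 mm, drew the block out without forcing it, and stood it upright squarely across both maple sticks. I handed the job in at about 26 s, but the hand-in returned no verdict.

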